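# Hold the bearing dish out on the inspection slide

### The job

Set the closed dish with the yellow lid down in the round seat of the inspection slide, without dropping it, and let go of it while the slide is still fully home. Then pull the spring-return slide out by its red handle until the red pointer stands at the yellow index block, and keep it there: finish while still holding the handle against the spring, with the dish lying flat in its seat and no longer touched. Do not tip the dish over, leave the index block as it is set, and leave the other dish, the hub and the jar where they stand.

Things in the scene. Friction and masses are not known exactly. Their poses are not given: they have to be found in the camera images.
- dish_mid (a point): centre (half-way up) of the loose closed dish to be inspected: a round aluminium dish 52 mm in diameter and 36 mm high with a YELLOW lid (top 10 mm, a steel disc with a black middle on it), about 0.14 kg; stands upright on the bench, z axis up
- other_mid (a point): centre of the other dish, same size and shape but with a BLUE lid; leave it alone. The two may stand in each other's place
- seat (a point): centre of the floor of the round seat on the slide's carriage, 42 mm above the bench: a white disc in a black ring 5 mm high, 62 mm inside and 70 mm outside diameter. A seated dish has its centre 18 mm above this point. Axes of the slide: x from the handle to the seat (away from the robot), so it is pulled out along -x; y across, towards the yellow index; z up. Moves with the carriage
- handle (a point): middle of the red handle: a round bar 14 mm in diameter, level along the slide's y axis, 76 mm above the bench (34 mm above the carriage), free for 78 mm between two dark posts at its ends; 100 mm in front (-x) of the seat. Best pinched from above across its thickness. Same axes as the seat; moves with the carriage
- pointer (a point): tip of the thin red pointer (4 mm wide) that sticks out sideways from the carriage's +y edge, 42 mm above the bench, 50 mm in front (-x) of the seat. Same axes as the seat; moves with the carriage
- mark (a point): middle of the face of the yellow index block (10 mm wide along the slide's x, 12 mm deep, top 46 mm above the bench) beside the pointer's path; set anew each time, held by stiff friction. The pointer is on the mark when its tip has the same x as this point in the slide's axes; they are then 4 mm apart in y
- carriage (a joint): how far the aluminium carriage (160 x 90 mm, top 42 mm high; on a grey base 290 x 150 mm, turned up to 0.3 rad) is pulled out, m: 0 fully home, stop at 0.10. A spring pulls it home: about 4 N at 0, rising 0.8 N per 10 mm (10 N at 75 mm); let go, it slides home
- index (a joint): setting of the yellow index, m: the pointer is on the mark when joint carriage has this same value; 0.050 to 0.085
- hub_mid (a point): middle of a loose orange wheel hub standing on end, 58 mm in diameter, 95 mm high; bystander
- jar_mid (a point): middle of a loose green jar with a black cap, 60 mm in diameter, 70 mm high; bystander

How it is judged:
By the outcome, as a careful person would: the job done as asked, in the order asked, and still so for the second after the job is handed in, while the arm keeps its last pose, push and grip.
It also fails if it takes over 51 s, if anything falls off the work surface, if the arm or the gripper's body presses on something with over 40 N, if the wrist force passes 120 N, or if a joint passes its speed limit or range.

### The arm

A 6-joint arm with a two-finger parallel gripper is mounted at the origin on the work surface. World frame = base frame: x ahead of the robot, y to its left, z up, the work surface at z = 0. Lengths are in m, angles in rad, forces in N, time in s.
With the tool pointing down it reaches from about 0.15 to 0.775 m from the base axis. Payload 6.1 kg.
Tool frame: the origin (TCP) lies midway between the tips of the shut fingers; the grasp point (between the pads) lies 19 mm behind it; z points along the fingers, y is the direction in which the jaws open and shut (so a half turn about z gives the same grasp; the last joint's range is limited). The gripper opens to 85 mm and grips with 20 to 120 N. Pads are 22 mm wide; open, the fingers measure 114 mm over their backs; the gripper's body (76 mm by 85 mm) begins 54 mm behind the grasp point. The pads swing forward as they close: fully open they stand 13 mm farther back than shut.
Start: joints at [1.19, 0.126, -0.04, 1.405, 0, 1.571], TCP at [0.195, 0.487, 0.231] pointing down, gripper open.
Joint ranges: [-2.72, 2.72], [-0.95, 1.95], [-1.27, 1.35], [-1.78, 2.02], [-1.46, 1.47], [-3.14, 3.14]. Speed limits (rad/s): [2.39, 2.39, 3.01, 3.14, 3.14, 3.14].

### API

Orientations are given as a unit quaternion [x, y, z, w].
In Python, from station import readout, cams, r gives the robot as it stands.
- The arm moves only by the shell command python3 -m handwheel 'ROWS'. ROWS is JSON, a list of rows, each a list of 7 numbers: the turn, a rotation vector about the world's x, y, z in rad, then the shift along the world's x, y, z in cm, then the closure, from 0 (fully open) to 1 (shut). A call has 1 to 10 rows; each row is the pose to reach, as a shift and turn from the pose measured when the call began; what a row does not reach only later rows make up. A row lasts 1/12 s, in which the tool goes at most 41.7 mm and 7.16 degrees, less where a joint would pass 70% of its speed; a pose out of reach is approached as far as the arm can. A call with a gripper value outside its range is refused whole. The fingers move at their own pace and stop on an object; the grip force is fixed at half the most. Time passes only in rows, so rows that repeat a pose let the fingers close. It gives the time, the measured TCP pose, the force and the opening at its end, in the units of the state.
- readout.sense(): the state, without advancing time (a new reading comes with each control period).
- cams.capture(name): name is "scene" or "top" or "wrist"; returns a dict with "frame" (384x512x3 uint8, blue, green, red), "camera_matrix" (3x3 intrinsics, pixels), "origin" and "orientation" of the camera in the world. Camera axes: x right, y down, z forward; pixel columns grow to the right and rows downward; lengths in m; the calibration is good to about 2 mm. A picture is of the moment at which its call begins. There is no depth.
- r.sign_off(): hands the job in, once; it reports no verdict.
The state is a dict: "time_s": time; "joint_positions": joint angles; "qd": joint speeds; "tau": joint torques, N m; "ee_pos": TCP position; "ee_rot": TCP orientation; "force": force on the tool from outside, world axes, zero at the start; "torque": the same for the moment, N m; "gripper_width": opening from 0.0 (shut) to 1.0 (fully open).
Only numpy, scipy, OpenCV 4.12 (cv2) and the standard library are available. Lean on these libraries where they do the work, as an engineer would, in place of code of your own. Each camera call takes 0.05 s, during which the arm holds its last target.

## Working session

There is one attempt and no reset: what is moved stays moved. The work goes in short steps, Python scripts to look and compute and a shell command to move; the robot and the scene stay as the last step left them, time stands still between calls to the robot, and variables do not carry over. Pictures are saved under pics/ and viewed, and the job is handed in when it is done.

```bash
mkdir -p pics; ls
python3 - <<'E'
from station import readout,cams,r
import cv2
print(readout.sense())
for n in ("scene","top","wrist"):
    c=cams.capture(n); cv2.imwrite(f"pics/{n}0.png",c["frame"]); print(n,c["camera_matrix"],c["origin"],c["orientation"])
E
```

```text
pics
{'time_s': 0.0, 'joint_positions': array([ 1.19000404e+00,  1.26399354e-01, -4.05881556e-02,  1.40539060e+00,
       -3.16064100e-05,  1.57080108e+00]), 'qd': array([-4.42651144e-04, -8.82001917e-04, -1.71888087e-03,  8.44549295e-04,
       -2.07921038e-03, -6.54678974e-05]), 'tau': array([-9.57218908e-04, -4.35918903e+01,  3.52922630e+01,  1.72445783e-02,
       -2.47923862e-05, -5.94000795e-06]), 'ee_pos': array([0.19498185, 0.48702563, 0.2305274 ]), 'ee_rot': array([ 1.89250154e-01,  9.81928589e-01, -7.79591671e-04, -1.34155276e-04]), 'force': array([0.00545924, 0.04174469, 0.22574321]), 'torque': array([0.0187881 , 0.00790525, 0.02662566]), 'gripper_width': 1.0025537891225846}
scene [[379.6659611    0.         254.76989762]
 [  0.         379.6659611  194.47443969]
 [  0.           0.           1.        ]] [ 1.40015468 -0.11589445  0.68881275] [ 0.6523722   0.60899093 -0.29902231 -0.33782571]
top [[373.42034821   0.         270.67236928]
 [  0.         373.42034821 191.10760447]
 [  0.           0.           1.        ]] [ 0.40093113 -0.02221171  1.04772675] [-0.70269106  0.70672046 -0.06923425  0.04447565]
wrist [[321.0072792    0.         253.38035545]
 [  0.         321.0072792  195.620507  ]
 [  0.           0.           1.        ]] [0.12160099 0.51640931 0.3733046 ] [0.81805538 0.55332638 0.08746526 0.13025028]
```

View pics/scene0.png

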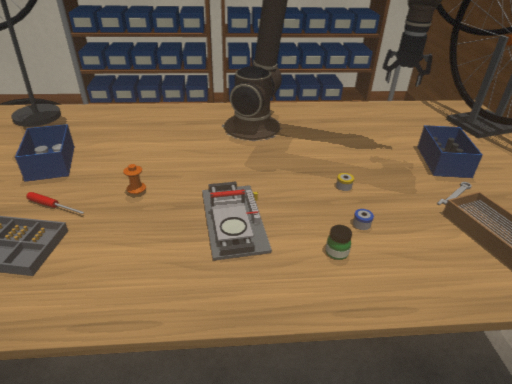

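View pics/top0.png

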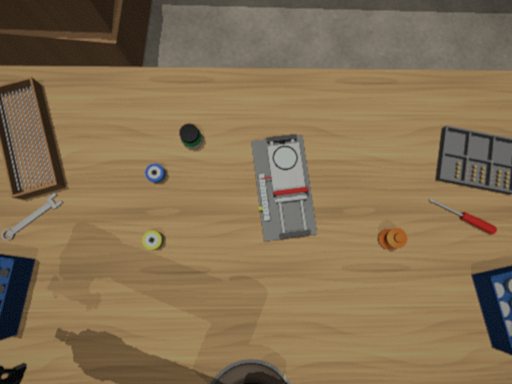

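View pics/wrist0.png

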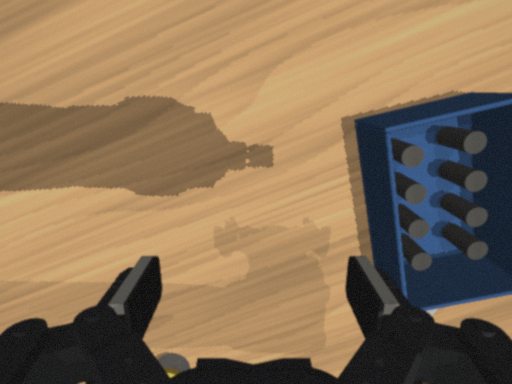

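The top view shows the yellow dish near (152,240), the blue dish near (155,173), the jar at (190,135), the seat at (285,158), the red handle at (291,190) and the hub at (392,238). I'll enlarge it to measure these points.

```bash
cat > h.py <<'E'
import numpy as np,cv2
from scipy.spatial.transform import Rotation as R
from station import readout,cams,r
def ray(c,u,v,z):
    K=np.array(c["camera_matrix"]);d=R.from_quat(c["orientation"]).apply(np.linalg.inv(K)@[u,v,1.]);o=np.array(c["origin"])
    return o+d*(z-o[2])/d[2]
def proj(c,p):
    q=R.from_quat(c["orientation"]).inv().apply(np.array(p)-c["origin"]);q=np.array(c["camera_matrix"])@q;return q[:2]/q[2]
def crop(f,x,y,w,h,s,n):
    cv2.imwrite(n,cv2.resize(f[y:y+h,x:x+w],None,fx=s,fy=s,interpolation=cv2.INTER_CUBIC))
E
python3 - <<'E'
from h import *
import pickle
c=cams.capture("top");s=cams.capture("scene");pickle.dump((c,s),open("c0.pkl","wb"))
crop(c["frame"],240,125,90,120,5,"pics/t1.png"); crop(s["frame"],190,170,100,95,6,"pics/s1.png")
def blobs(c,lo,hi,z,n):
    hsv=cv2.cvtColor(c["frame"],cv2.COLOR_BGR2HSV);m=cv2.inRange(hsv,lo,hi)
    k,l,st,ce=cv2.connectedComponentsWithStats(m)
    for i in range(1,k):
        if st[i,4]>6: print(n,st[i],ce[i].round(1),ray(c,*ce[i],z).round(4))
for cc in (c,s):
    blobs(cc,(24,120,100),(34,255,255),.036,"yel")
    blobs(cc,(0,170,100),(5,255,255),.08,"red")
E
```

```text
yel [258 207   4   4  14] [259.5 208.3] [ 0.5179 -0.0276  0.036 ]
yel [142 230  20  20 153] [151.8 239.7] [0.4351 0.2592 0.036 ]
red [274 188  34   7 111] [290.8 190.9] [ 0.5585 -0.1099  0.08  ]
red [462 213  35  21 275] [479.2 223.2] [ 0.4705 -0.6072  0.08  ]
yel [338 173  16   9  40] [345.  178.6] [0.4487 0.2549 0.036 ]
red [211 190  33   6 111] [227.7 192.7] [ 0.5652 -0.1101  0.08  ]
red [ 27 192  30  15 220] [ 40.8 198.8] [ 0.5677 -0.5971  0.08  ]
```

Run:
```python
from h import *
import pickle
c,s=pickle.load(open("c0.pkl","rb"))
crop(c["frame"],130,120,90,140,4,"pics/t2.png")
crop(s["frame"],315,160,70,110,5,"pics/s2.png")
```

```text
(no output)
```

View pics/t1.png

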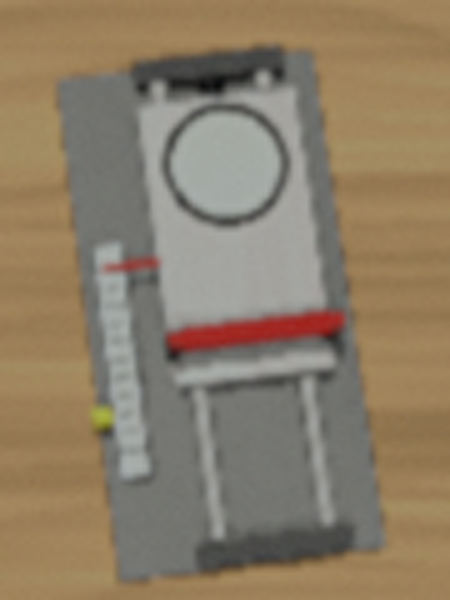

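View pics/s1.png

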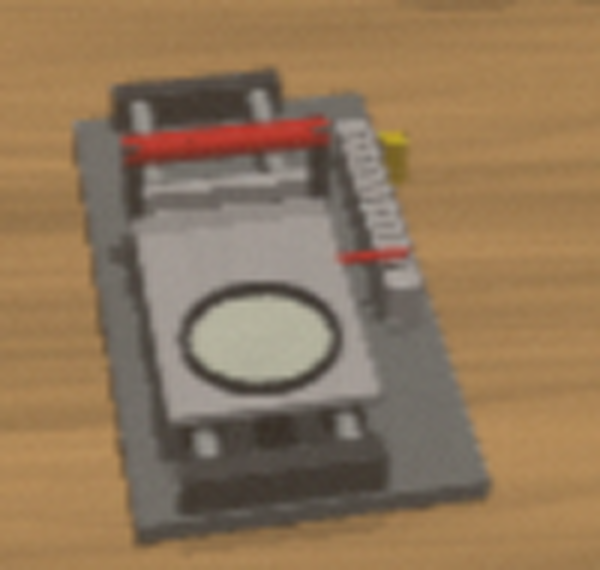

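View pics/t2.png

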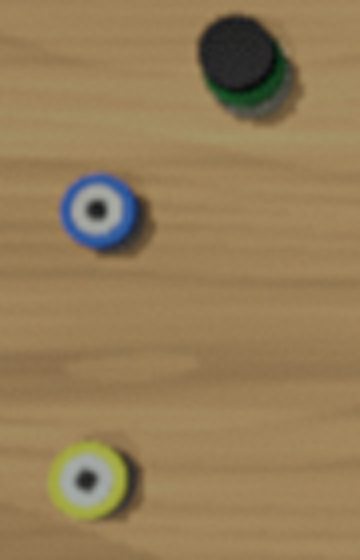

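View pics/s2.png

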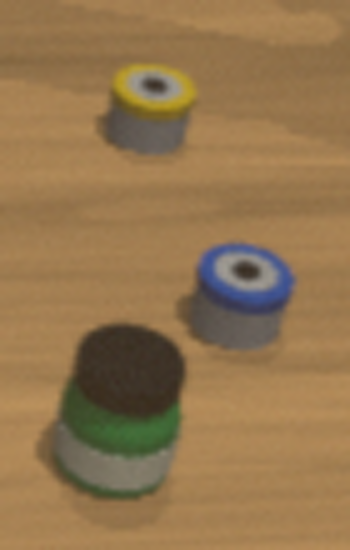

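Run:
```python
from h import *
import pickle
c,s=pickle.load(open("c0.pkl","rb"))
f=lambda X,Y,x,y,k:((X+.5)/k-.5+x,(Y+.5)/k-.5+y)
T=lambda X,Y:f(X,Y,240,125,5); S=lambda X,Y:f(X,Y,190,170,6)
P=lambda n,cc,p,z:print(n,ray(cc,*p,z).round(4))
P("dishT",c,f(87,481,130,120,4),.037);P("dishS",s,f(154,86,315,160,5),.037)
P("blueT",c,f(96,210,130,120,4),.037);P("blueS",s,f(246,271,315,160,5),.037)
P("seatT",c,T(226,164),.045);P("seatS",s,S(261,337),.045)
P("pointerT",c,T(104,268),.042);P("pointerS",s,S(409,253),.042)
P("handleT L",c,T(168,341),.08);P("handleT R",c,T(344,321),.08)
P("handleS L",s,S(327,130),.08);P("handleS R",s,S(126,150),.08)
P("markT",c,T(102,418),.046);P("markS",s,S(395,141),.046)
P("jarT",c,f(236,55,130,120,4),.07);P("hubT",c,(397,237),.095)
P("front L",c,T(169,345),.042);P("plate far L",c,T(138,101),.042);P("plate far R",c,T(296,82),.042)
```

```text
dishT [0.4346 0.2599 0.037 ]
dishS [0.4406 0.2582 0.037 ]
blueT [0.6186 0.2616 0.037 ]
blueS [0.6228 0.2592 0.037 ]
seatT [ 0.6581 -0.0981  0.045 ]
seatS [ 0.6619 -0.0992  0.045 ]
pointerT [ 0.6002 -0.0304  0.042 ]
pointerS [ 0.6047 -0.0306  0.042 ]
handleT L [ 0.5535 -0.0635  0.08  ]
handleT R [ 0.5639 -0.1566  0.08  ]
handleS L [ 0.5608 -0.0653  0.08  ]
handleS R [ 0.5715 -0.1562  0.08  ]
markT [ 0.517  -0.0289  0.046 ]
markS [ 0.5245 -0.0305  0.046 ]
jarT [0.7183 0.1632 0.07  ]
hubT [ 0.4354 -0.3796  0.095 ]
front L [ 0.5573 -0.0656  0.042 ]
plate far L [ 0.6949 -0.0497  0.042 ]
plate far R [ 0.7061 -0.1382  0.042 ]
```

Run:
```python
from h import *
c=cams.capture("wrist");st=readout.sense();p=st["ee_pos"]
print(proj(c,p),proj(c,p-[0,0,.1]),proj(c,p-[0,0,.2]), R.from_quat(c["orientation"]).apply([0,0,1]))
t=R.from_quat(st["ee_rot"]);print((t.inv()*R.from_quat(c["orientation"])).as_quat(),t.inv().apply(c["origin"]-p), t.as_matrix())
```

```text
[253.92368024 257.68600308] [253.76729301 195.5785088 ] [253.69580676 167.1885201 ] [ 0.2874831  -0.1157165  -0.95076977]
[-0.11098224 -0.11088484  0.69862939  0.69807196] [ 0.07904761 -0.0002482  -0.14263452] [[-9.28370069e-01  3.71657058e-01 -2.17466171e-04]
 [ 3.71657121e-01  9.28369883e-01 -5.86977289e-04]
 [-1.62652086e-05 -6.25754997e-04 -9.99999804e-01]]
```

```bash
python3 -m handwheel '[[0,0,-0.12,3,-2.8,0,0],[0,0,-0.24,6,-5.7,0,0],[0,0,-0.36,9,-8.6,0,0],[0,0,-0.48,12,-11.4,-1,0],[0,0,-0.6,15,-14.2,-2,0],[0,0,-0.66,18,-17,-3,0],[0,0,-0.66,21,-19.8,-4,0],[0,0,-0.66,23.2,-21.9,-5,0],[0,0,-0.66,24.2,-22.8,-5,0],[0,0,-0.66,24.2,-22.8,-5,0]]'
```

```text
time_s: 1.13
ee_pos: [0.4386, 0.2569, 0.18]
ee_rot: [0.499, 0.867, -0.001, -0.0]
force: [0.1, -0.9, 1.3]
gripper_width: 1.001
```

```bash
python3 -m handwheel '[[0,0,0,0,0.2,0,0],[0,0,0,0,0.2,0,0]]'
python3 - <<'E'
from h import *
import pickle
c=cams.capture("wrist");st=readout.sense();pickle.dump((c,st),open("w1.pkl","wb"));cv2.imwrite("pics/w1.png",c["frame"]);print(st["ee_pos"],st["qd"].round(3),proj(c,[.4375,.259,.037]))
E
```

```text
time_s: 1.3
ee_pos: [0.4385, 0.2593, 0.1801]
ee_rot: [0.499, 0.866, -0.001, -0.0]
force: [0.2, -0.2, 0.3]
gripper_width: 1.0
[0.43823973 0.25960691 0.18025118] [ 0.012 -0.005  0.     0.001  0.001 -0.003] [252.46505386 180.78643572]
```

View pics/w1.png

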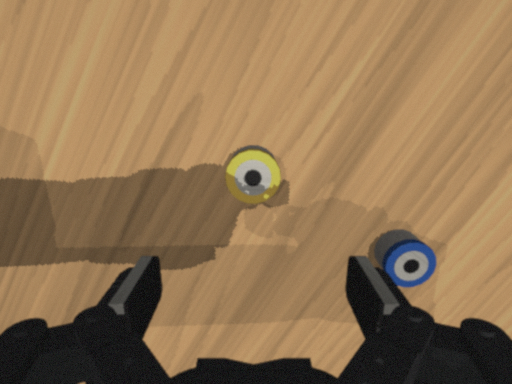

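The wrist view shows the yellow dish's black middle at (253,178), between the finger columns, and the blue dish off to the right at (411,266).

Run:
```python
from h import *
import pickle
c,st=pickle.load(open("w1.pkl","rb"))
hsv=cv2.cvtColor(c["frame"],cv2.COLOR_BGR2HSV)
m=cv2.inRange(hsv,(22,100,60),(36,255,255));m[:, :200]=0;m[:,300:]=0
cnt=max(cv2.findContours(m,0,2)[0],key=cv2.contourArea);e=cv2.fitEllipse(cnt);print(e)
print(ray(c,253,178,.037),ray(c,*e[0],.036),st["ee_pos"])
```

```text
((252.7851104736328, 175.30223083496094), (52.95940017700195, 54.38517761230469), 111.76036071777344)
[0.43659708 0.26154682 0.037     ] [0.43527177 0.26343728 0.036     ] [0.43823973 0.25960691 0.18025118]
```

```bash
python3 -m handwheel '[[0,0,0,-0.1,0.1,-3,0],[0,0,0,-0.1,0.1,-6,0],[0,0,0,-0.1,0.15,-9,0],[0,0,0,-0.1,0.15,-11.5,0],[0,0,0,-0.1,0.15,-13.5,0],[0,0,0,-0.1,0.15,-15,0],[0,0,0,-0.1,0.15,-16.4,0],[0,0,0,-0.1,0.15,-17.3,0],[0,0,0,-0.1,0.15,-17.5,0],[0,0,0,-0.1,0.15,-17.5,0]]'
python3 - <<'E'
from h import *
c=cams.capture("wrist");cv2.imwrite("pics/w2.png",c["frame"]);s=cams.capture("scene");crop(s["frame"],290,110,110,120,5,"pics/s3.png");print(readout.sense()["ee_pos"])
E
```

```text
time_s: 2.18
ee_pos: [0.4366, 0.2616, 0.0051]
ee_rot: [0.498, 0.867, -0.001, -0.0]
force: [0.3, -0.3, 0.6]
gripper_width: 0.998
[0.43755721 0.26175565 0.00616176]
```

View pics/w2.png

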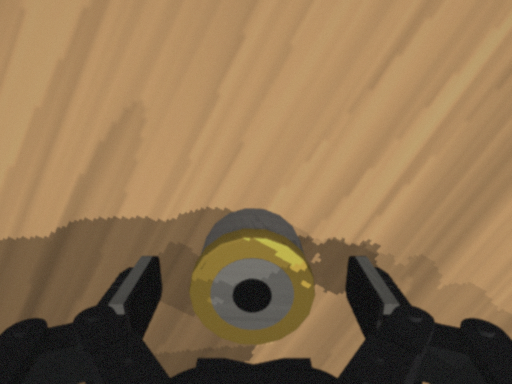

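View pics/s3.png

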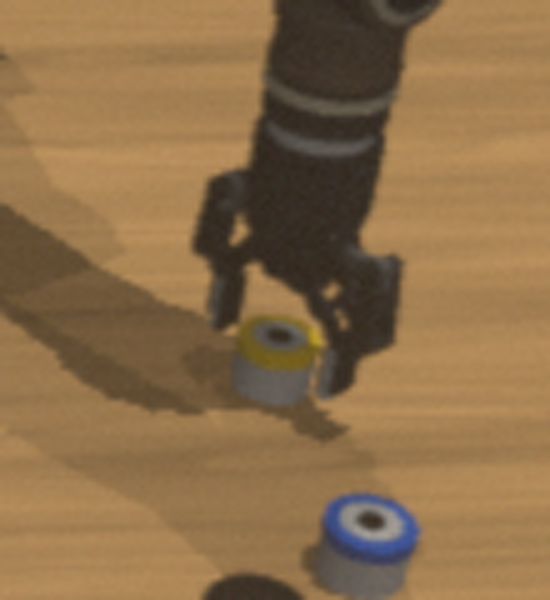

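The black middle is at (252,294), centred between the fingers, and the scene view shows the fingers straddling the yellow dish. Closing now.

```bash
python3 - <<'E'
from h import *
c=cams.capture("wrist");print(ray(c,252,294,.037),readout.sense()["ee_pos"])
E
python3 -m handwheel '[[0,0,0,0,0,0,0.3],[0,0,0,0,0,0,0.5],[0,0,0,0,0,0,1],[0,0,0,0,0,0,1],[0,0,0,0,0,0,1],[0,0,0,0,0,0,1],[0,0,0,0,0,0,1],[0,0,0,0,0,0,1]]'
```

```text
[0.43696341 0.26192822 0.037     ] [0.43779768 0.26174792 0.00633413]
time_s: 3.0
ee_pos: [0.4381, 0.2619, 0.0074]
ee_rot: [0.499, 0.867, 0.001, 0.0]
force: [-1.7, -1.0, 7.0]
gripper_width: 0.584
```

```bash
python3 -m handwheel '[[0,0,0,0,0,0.5,1],[0,0,0,0,0,1.5,1],[0,0,0,0,0,3,1],[0,0,0,0,0,4,1],[0,0,0,0,0,4,1]]'
python3 - <<'E'
from h import *
c=cams.capture("wrist");cv2.imwrite("pics/w3.png",c["frame"]);s=cams.capture("scene");crop(s["frame"],290,90,110,120,5,"pics/s4.png");st=readout.sense();print(st["ee_pos"],st["force"],st["gripper_width"])
E
```

```text
time_s: 3.42
ee_pos: [0.4397, 0.2627, 0.0501]
ee_rot: [0.499, 0.867, 0.002, 0.001]
force: [1.9, -0.2, -2.0]
gripper_width: 0.586
[0.43856603 0.26212326 0.04787162] [-0.42437326 -0.51388488 -1.28337015] 0.586765819290859
```

View pics/w3.png

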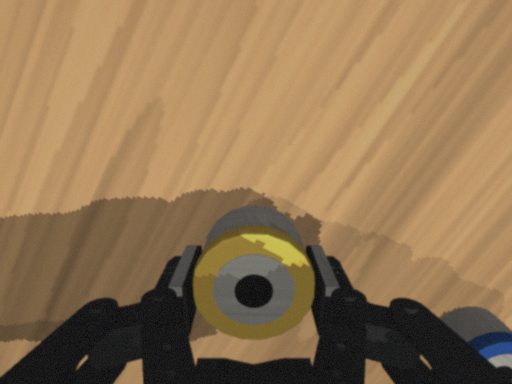

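View pics/s4.png

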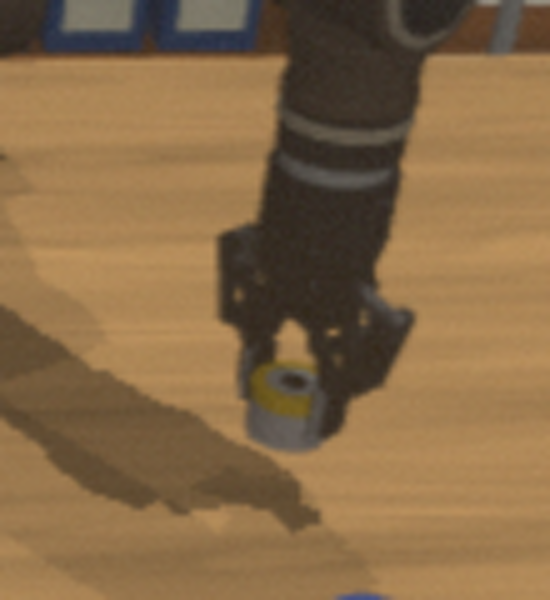

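```bash
python3 -m handwheel '[[0,0,0,0.5,-0.8,2.5,1],[0,0,-0.03,1.8,-3,5,1],[0,0,-0.07,3.5,-5.7,7.5,1],[0,0,-0.12,5.2,-8.5,10,1],[0,0,-0.17,7,-11.4,12,1],[0,0,-0.22,8.8,-14.3,13,1],[0,0,-0.27,10.6,-17.2,13.2,1],[0,0,-0.32,12.4,-20.2,13.2,1],[0,0,-0.36,14.2,-23.2,13.2,1],[0,0,-0.4,15.8,-25.8,13.2,1]]'
```

```text
time_s: 4.35
ee_pos: [0.5971, 0.002, 0.1789]
ee_rot: [0.662, 0.75, 0.0, 0.001]
force: [1.0, -0.1, -1.3]
gripper_width: 0.585
```

```bash
python3 -m handwheel '[[0,0,0,1.5,-2.4,0,1],[0,0,0,3,-4.8,0,1],[0,0,0,4.4,-7,0,1],[0,0,0,5.4,-8.7,0,1],[0,0,0,6,-9.7,0,1],[0,0,0,6.3,-10,0,1],[0,0,0,6.3,-10,0,1],[0,0,0,6.3,-10,0,1]]'
python3 - <<'E'
from h import *
import pickle
c=cams.capture("wrist");st=readout.sense();pickle.dump((c,st),open("w4.pkl","wb"));cv2.imwrite("pics/w4.png",c["frame"]);print(st["ee_pos"],st["ee_rot"],st["force"],st["gripper_width"],proj(c,[.66,-.0985,.045]))
E
```

```text
time_s: 5.02
ee_pos: [0.6597, -0.0972, 0.1785]
ee_rot: [0.662, 0.75, 0.0, 0.0]
force: [-0.5, -0.3, -0.5]
gripper_width: 0.587
[ 0.65964675 -0.09687741  0.17873452] [6.61555941e-01 7.49895686e-01 3.98319972e-04 1.95634736e-04] [-0.24939821 -0.79437081 -1.42594794] 0.5893688127383941 [253.15652976 185.63674668]
```

View pics/w4.png

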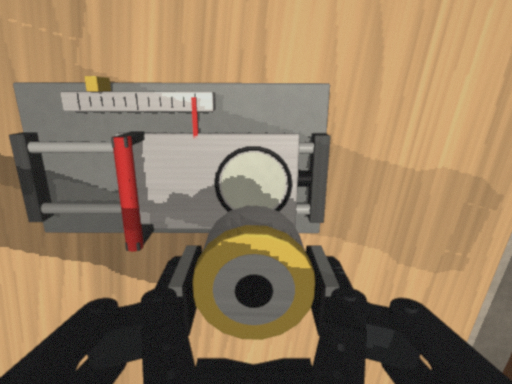

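The seat ring spans columns 215–292 (centre about 253.5, row 184), which matches the prediction. The held dish's black middle is at (253,291), the pointer at (195,97) and the index block at (96,83).

Run:
```python
from h import *
import pickle
c,st=pickle.load(open("w4.pkl","rb"));p=st["ee_pos"]
print("dish",ray(c,253,290.5,p[2]+.0296),"tcp",p)
print("seat",ray(c,253.5,184,.047))
print("ptr",ray(c,195,97,.042))
crop(c["frame"],0,60,340,130,2.3,"pics/w4c.png")
g=c["frame"][120:200,205:300].min(axis=2);print(*[(120+i,g[i].argmin()) for i in range(0)])
# fit ellipse to dark ring pixels above row 205
m=(c["frame"].max(axis=2)<60).astype(np.uint8);m[:140]=0;m[203:]=0;m[:,:212]=0;m[:,296:]=0
ys,xs=np.nonzero(m);print(len(xs),xs.min(),xs.max(),ys.min(),ys.max())
e=cv2.fitEllipse(np.c_[xs,ys].astype(np.float32));print(e,ray(c,*e[0],.047))
```

```text
dish [ 0.65960482 -0.09561215  0.20833452] tcp [ 0.65964675 -0.09687741  0.17873452]
seat [ 0.66004483 -0.09638351  0.047     ]
ptr [ 0.60267577 -0.02919867  0.042     ]

415 215 290 148 202
((252.8429412841797, 183.0543212890625), (69.53614044189453, 73.26007080078125), 94.16004180908203) [ 0.6593589  -0.09559038  0.047     ]
```

View pics/w4c.png

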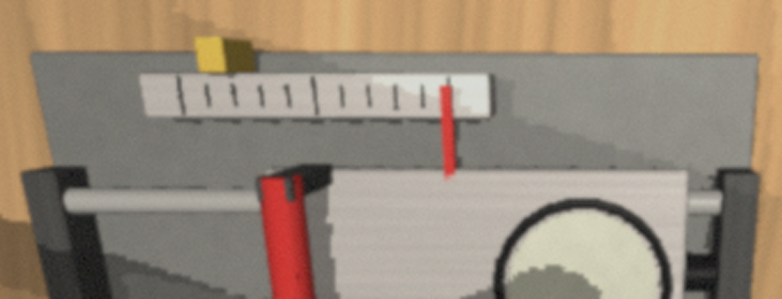

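```bash
python3 - <<'E'
from h import *
import pickle
c,st=pickle.load(open("w4.pkl","rb"))
a=ray(c,447/2.3,60+87/2.3,.042);b=ray(c,210/2.3,60+70/2.3,.046)
x=np.array([np.cos(.12),np.sin(.12),0]);y=np.array([-x[1],x[0],0])
print(a,b,(a-b)@x,(b-a)@y)
E
python3 -m handwheel '[[0,0,0,0,0,-2,1],[0,0,0,0,0,-4.5,1],[0,0,0,0,0,-7,1],[0,0,0,0,-0.05,-9,1],[0,0,0,0,-0.05,-10.5,1],[0,0,0,0,-0.05,-11.4,1],[0,0,0,0,-0.05,-11.9,1],[0,0,0,0,-0.05,-12.1,1],[0,0,0,0,-0.05,-12.1,1],[0,0,0,0,-0.05,-12.1,1]]'
python3 - <<'E'
from h import *
c=cams.capture("wrist");cv2.imwrite("pics/w5.png",c["frame"]);s=cams.capture("scene");crop(s["frame"],180,130,110,120,5,"pics/s5.png");st=readout.sense();print(st["ee_pos"],st["force"])
E
```

```text
[ 0.60218177 -0.02992224  0.042     ] [ 0.51921254 -0.03436058  0.046     ] 0.0829038923787553 0.00552601008926077
time_s: 5.9
ee_pos: [0.6602, -0.0972, 0.059]
ee_rot: [0.661, 0.75, 0.001, 0.001]
force: [-0.4, -0.8, -1.4]
gripper_width: 0.58
[ 0.6603374  -0.0974553   0.05903061] [ 0.30637188 -0.85250172 -1.50027771]
```

View pics/w5.png

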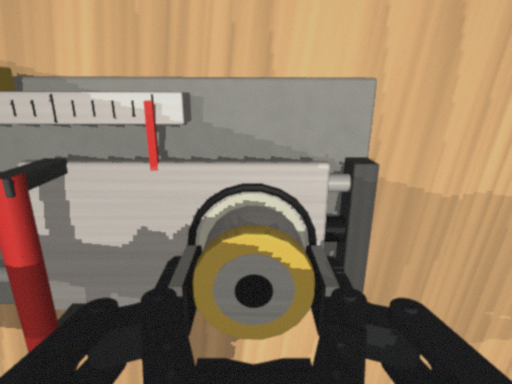

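View pics/s5.png

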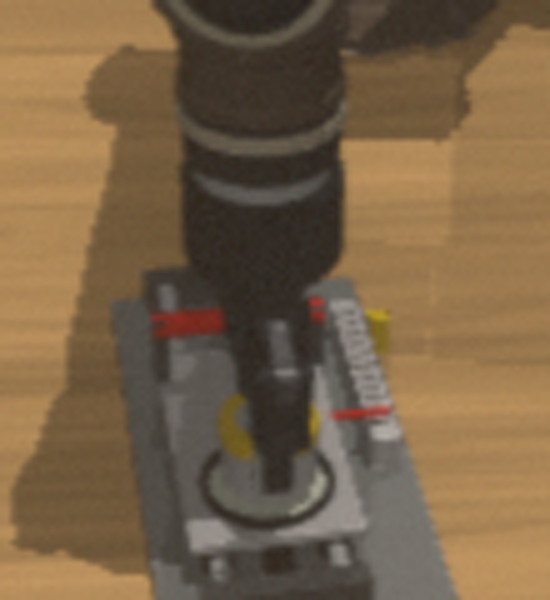

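Run:
```python
from h import *
c=cams.capture("wrist");p=readout.sense()["ee_pos"]
y=np.array([-np.sin(.12),np.cos(.12),0]);x=np.array([y[1],-y[0],0])
# seat centre from outer-ring far(+y) edge, row 184 (and left/right cols)
b=ray(c,252.5,184,.047);print("seat from far edge",b-.035*y)
b=ray(c,252.5,206,p[2]-.007);print("dish from far bottom edge",b-.026*y)
print("dish from lid",ray(c,253.5,291,p[2]+.0296),p)
f=c["frame"];col=f[160:240,252].astype(int).sum(axis=1)//3;print(list(enumerate(col,160))[::1])
```

```text
seat from far edge [ 0.66007245 -0.09762349  0.047     ]
dish from far bottom edge [ 0.66022165 -0.09858179  0.05182005]
dish from lid [ 0.66045112 -0.09641368  0.08842005] [ 0.66022743 -0.09749771  0.05882005]
[(160, np.int64(88)), (161, np.int64(103)), (162, np.int64(131)), (163, np.int64(155)), (164, np.int64(169)), (165, np.int64(180)), (166, np.int64(189)), (167, np.int64(189)), (168, np.int64(190)), (169, np.int64(189)), (170, np.int64(188)), (171, np.int64(183)), (172, np.int64(184)), (173, np.int64(184)), (174, np.int64(185)), (175, np.int64(186)), (176, np.int64(190)), (177, np.int64(192)), (178, np.int64(190)), (179, np.int64(188)), (180, np.int64(188)), (181, np.int64(180)), (182, np.int64(158)), (183, np.int64(97)), (184, np.int64(51)), (185, np.int64(45)), (186, np.int64(54)), (187, np.int64(56)), (188, np.int64(50)), (189, np.int64(40)), (190, np.int64(48)), (191, np.int64(97)), (192, np.int64(156)), (193, np.int64(189)), (194, np.int64(199)), (195, np.int64(204)), (196, np.int64(204)), (197, np.int64(203)), (198, np.int64(204)), (199, np.int64(196)), (200, np.int64(166)), (201, np.int64(137)), (202, np.int64(124)), (203, np.int64(125)), (204, np.int64(124)), (205, np.int64(113)), (206, np.int64(97)), (207, np.int64(93)), (208, np.int64(92)), (209, np.int64(88)), (210, np.int64(89)), (211, np.int64(91)), (212, np.int64(94)), (213, np.int64(93)), (214, np.int64(93)), (215, np.int64(92)), (216, np.int64(89)), (217, np.int64(93)), (218, np.int64(95)), (219, np.int64(93)), (220, np.int64(94)), (221, np.int64(90)), (222, np.int64(83)), (223, np.int64(84)), (224, np.int64(83)), (225, np.int64(78)), (226, np.int64(74)), (227, np.int64(78)), (228, np.int64(82)), (229, np.int64(87)), (230, np.int64(85)), (231, np.int64(88)), (232, np.int64(90)), (233, np.int64(110)), (234, np.int64(141)), (235, np.int64(162)), (236, np.int64(164)), (237, np.int64(164)), (238, np.int64(162)), (239, np.int64(162))]
```

```bash
python3 -m handwheel '[[0,0,0,0,0,-0.3,1],[0,0,0,0,0,-0.6,1],[0,0,0,0,0,-0.75,1],[0,0,0,0,0,-0.85,1],[0,0,0,0,0,-0.9,1],[0,0,0,0,0,-0.9,1]]'
```

```text
time_s: 6.55
ee_pos: [0.6601, -0.0975, 0.0496]
ee_rot: [0.662, 0.75, 0.001, 0.001]
force: [-1.1, -0.5, -1.8]
gripper_width: 0.586
```

```bash
python3 -m handwheel '[[0,0,0,0,0,-0.1,1],[0,0,0,0,0,-0.2,1],[0,0,0,0,0,-0.2,1]]'
```

```text
time_s: 6.8
ee_pos: [0.6603, -0.0975, 0.0494]
ee_rot: [0.662, 0.75, 0.001, 0.001]
force: [-3.4, 0.4, 8.5]
gripper_width: 0.584
```

Force rose to 8.5 N at the expected height, so the dish is seated. I'll open partially.

```bash
python3 -m handwheel '[[0,0,0,0,0,0,0.35],[0,0,0,0,0,0,0.25],[0,0,0,0,0,0,0.2],[0,0,0,0,0,0,0.2],[0,0,0,0,0,0,0.2],[0,0,0,0,0,0,0.2]]'
python3 - <<'E'
from h import *
c=cams.capture("wrist");cv2.imwrite("pics/w6.png",c["frame"])
E
```

```text
time_s: 7.3
ee_pos: [0.6603, -0.0975, 0.0492]
ee_rot: [0.662, 0.75, 0.001, 0.001]
force: [1.3, 0.7, -0.5]
gripper_width: 0.801
```

View pics/w6.png

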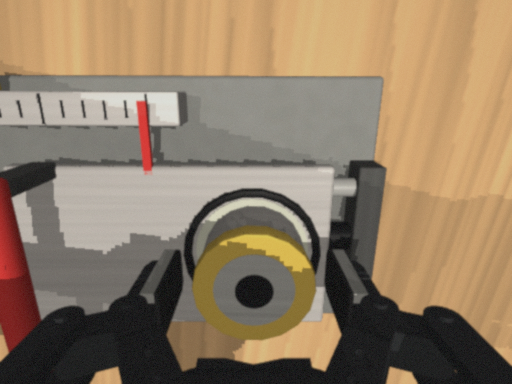

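```bash
python3 -m handwheel '[[0,0,0,0,0,0.5,0.2],[0,0,0,0,0,1.5,0.2],[0,0,0,0,0,3,0.2],[0,0,0,0,0,5.5,0.2],[0,0,0,0,0,8,0.2],[0,0,0,-2,-0.2,10,0],[0,0,0,-5,-0.6,12,0],[0,0,0,-8,-1,12.8,0],[0,0,0,-9.7,-1.2,13,0],[0,0,0,-9.9,-1.2,13,0]]';python3 -m handwheel '[[0,0,0,0,0,0,0]]'
python3 - <<'E'
from h import *
import pickle
c=cams.capture("wrist");st=readout.sense();pickle.dump((c,st),open("w7.pkl","wb"));cv2.imwrite("pics/w7.png",c["frame"])
s=cams.capture("scene");crop(s["frame"],180,150,110,110,5,"pics/s7.png");print(st["ee_pos"])
E
```

```text
time_s: 8.18
ee_pos: [0.5593, -0.1099, 0.1823]
ee_rot: [0.662, 0.75, 0.002, 0.003]
force: [0.8, -0.3, 0.3]
gripper_width: 1.001
time_s: 8.27
ee_pos: [0.5591, -0.11, 0.1834]
ee_rot: [0.662, 0.749, 0.002, 0.003]
force: [0.2, -0.2, 0.5]
gripper_width: 0.999
[ 0.55954158 -0.11006309  0.18378122]
```

View pics/w7.png

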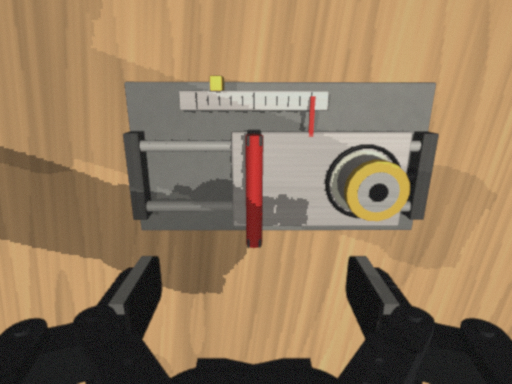

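View pics/s7.png

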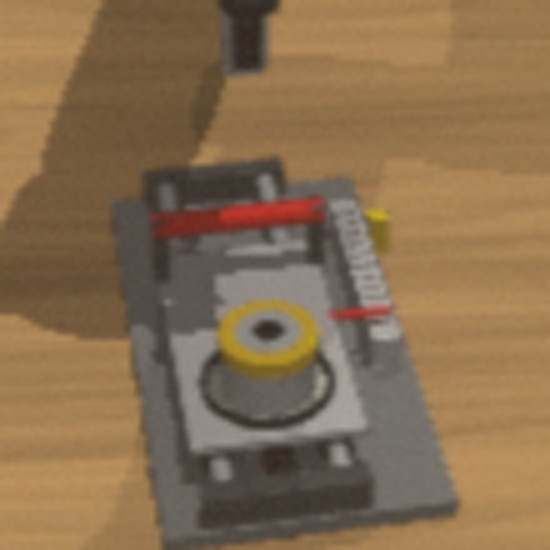

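Run:
```python
from h import *
import pickle
c,st=pickle.load(open("w7.pkl","rb"))
x=np.array([np.cos(.123),np.sin(.123),0]);y=np.array([-x[1],x[0],0])
e1=ray(c,254.5,137,.08);e2=ray(c,254.5,245,.08);print(e1,e2,np.linalg.norm(e1-e2),(e1+e2)/2,st["ee_pos"])
a=ray(c,312,98,.042);b=ray(c,216.3,89,.046);print(a,b,(a-b)@x,(b-a)@y)
crop(c["frame"],170,65,180,85,4.4,"pics/w7c.png")
```

```text
[ 0.55539177 -0.06447125  0.08      ] [ 0.56663656 -0.15483092  0.08      ] 0.09105665809851894 [ 0.56101417 -0.10965109  0.08      ] [ 0.55954158 -0.11006309  0.18378122]
[ 0.60076714 -0.03110153  0.042     ] [ 0.52010749 -0.03377397  0.046     ] 0.08037815503705775 0.007243896144864064
```

View pics/w7c.png

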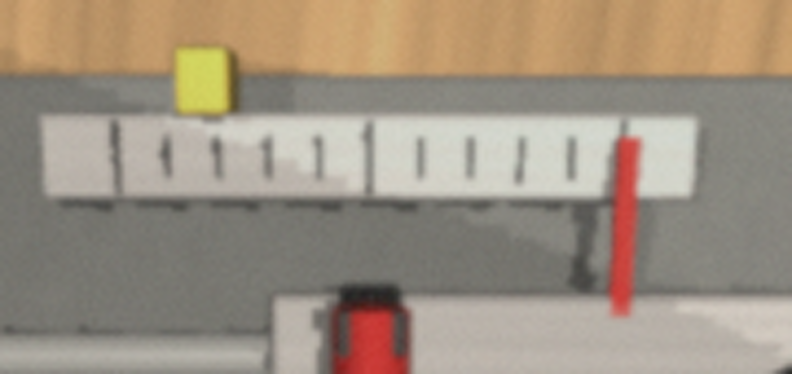

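```bash
python3 -m handwheel '[[0,0,0,0.1,0,-2,0],[0,0,0,0.15,0,-4.5,0],[0,0,0,0.15,0,-7,0],[0,0,0,0.15,0,-9,0],[0,0,0,0.15,0,-10.8,0],[0,0,0,0.15,0,-12,0],[0,0,0,0.15,0,-12.5,0.3],[0,0,0,0.15,0,-12.6,0.5],[0,0,0,0.15,0,-12.6,0.6],[0,0,0,0.15,0,-12.6,0.6]]'
python3 - <<'E'
from h import *
c=cams.capture("wrist");cv2.imwrite("pics/w8.png",c["frame"])
s=cams.capture("scene");crop(s["frame"],180,110,110,130,4,"pics/s8.png")
E
```

```text
time_s: 9.2
ee_pos: [0.5624, -0.11, 0.0579]
ee_rot: [0.662, 0.75, 0.002, 0.004]
force: [-0.6, -0.4, -0.3]
gripper_width: 0.453
```

View pics/w8.png

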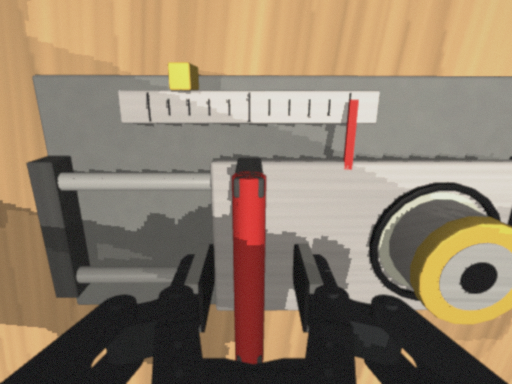

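View pics/s8.png

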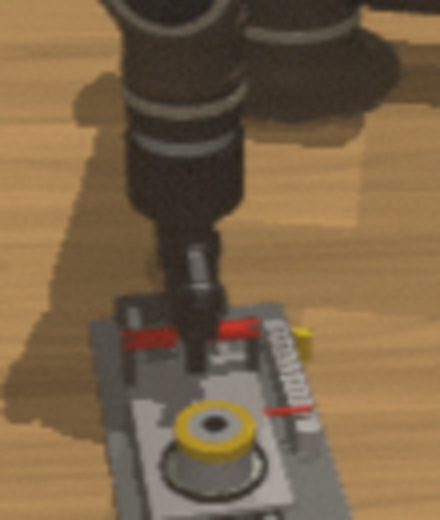

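The handle (col 249) sits between the fingertips (212 and 295), slightly towards the robot. I'll correct by 1 mm and close.

```bash
python3 -m handwheel '[[0,0,0,-0.15,0,0,0.6],[0,0,0,-0.15,0,0,0.8],[0,0,0,-0.15,0,0,1],[0,0,0,-0.15,0,0,1],[0,0,0,-0.15,0,0,1],[0,0,0,-0.15,0,0,1],[0,0,0,-0.15,0,0,1],[0,0,0,-0.15,0,0,1]]'
python3 - <<'E'
from h import *
import pickle
c=cams.capture("wrist");st=readout.sense();pickle.dump((c,st),open("w9.pkl","wb"));cv2.imwrite("pics/w9.png",c["frame"]);print(st["ee_pos"],st["force"],st["gripper_width"])
E
```

```text
time_s: 9.97
ee_pos: [0.5604, -0.1103, 0.059]
ee_rot: [0.662, 0.749, 0.002, 0.004]
force: [-3.4, 0.6, 5.0]
gripper_width: 0.14
[ 0.56040649 -0.11027272  0.05903467] [-3.35145264 -0.27975051  4.90498689] 0.14146142312686166
```

View pics/w9.png

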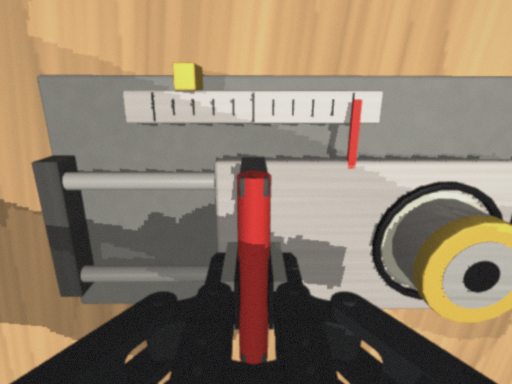

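```bash
python3 -m handwheel '[[0,0,0,-0.3,-0.04,0,1],[0,0,0,-0.8,-0.1,0,1],[0,0,0,-1.5,-0.18,0,1],[0,0,0,-2.3,-0.28,0,1],[0,0,0,-3.1,-0.37,0,1],[0,0,0,-3.9,-0.47,0,1],[0,0,0,-4.7,-0.57,0,1],[0,0,0,-5.4,-0.65,0,1],[0,0,0,-5.9,-0.71,0,1],[0,0,0,-6.2,-0.75,0,1]]'; python3 -m handwheel '[[0,0,0,-0.3,-0.04,0,1],[0,0,0,-0.6,-0.07,0,1],[0,0,0,-0.7,-0.08,0,1],[0,0,0,-0.7,-0.08,0,1]]'
python3 - <<'E'
from h import *
import pickle
c=cams.capture("wrist");t=cams.capture("top");s=cams.capture("scene");st=readout.sense();pickle.dump((c,t,s,st),open("w10.pkl","wb"));cv2.imwrite("pics/w10.png",c["frame"]);print(st["ee_pos"],st["force"],st["gripper_width"])
E
```

```text
time_s: 10.85
ee_pos: [0.5001, -0.1176, 0.0591]
ee_rot: [0.662, 0.75, 0.004, 0.005]
force: [9.6, 0.7, -7.6]
gripper_width: 0.139
time_s: 11.18
ee_pos: [0.4948, -0.1183, 0.0591]
ee_rot: [0.662, 0.75, 0.006, 0.007]
force: [8.4, 0.8, -7.0]
gripper_width: 0.139
[ 0.49496609 -0.11826329  0.05909456] [ 9.16789067  0.54346965 -7.31101309] 0.13878814021919877
```

View pics/w10.png

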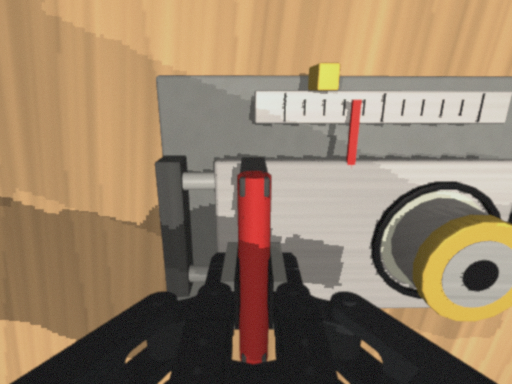

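Run:
```python
from h import *
import pickle
c,t,s,st=pickle.load(open("w10.pkl","rb"))
crop(c["frame"],290,50,90,60,8,"pics/w10c.png")
crop(t["frame"],245,170,60,60,9,"pics/t10.png")
crop(s["frame"],200,165,80,70,8,"pics/s10.png")
```

```text
(no output)
```

View pics/w10c.png

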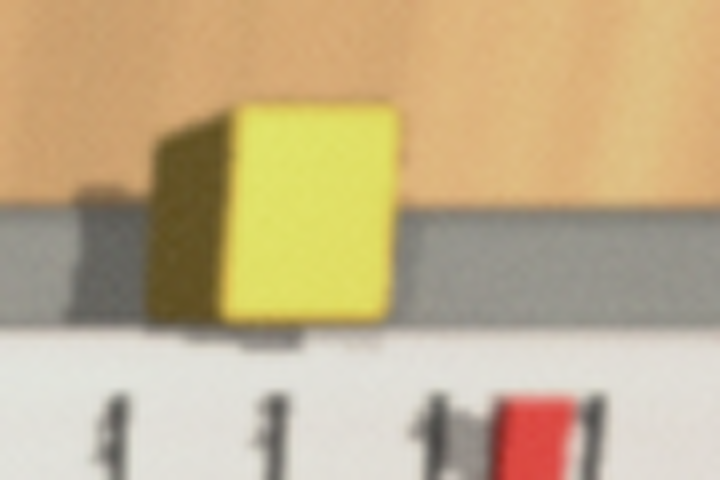

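View pics/t10.png

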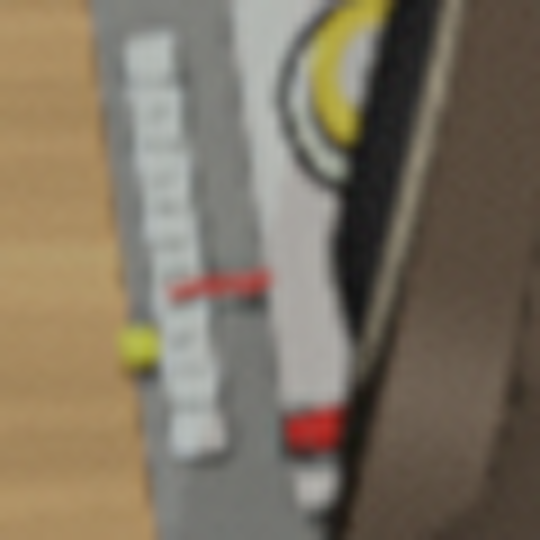

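View pics/s10.png

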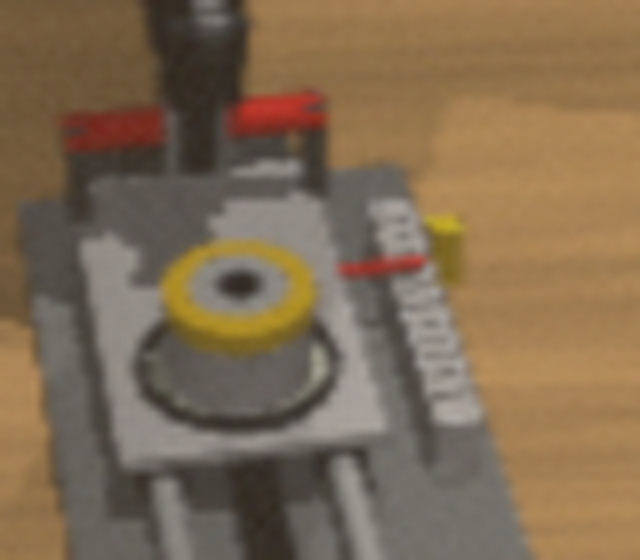

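Run:
```python
from h import *
import pickle
c,t,s,st=pickle.load(open("w10.pkl","rb"))
# theta from scale lower edge / plate edge in wrist view
for th in (.115,.12,.125):
    x=np.array([np.cos(th),np.sin(th),0]);y=np.array([-x[1],x[0],0])
    a=ray(c,356.7,99.6,.042);b=ray(c,327.9,89.6,.046);print(th,(a-b)@x,(b-a)@y, "w=",(ray(c,290+392/8,89.6,.046)-ray(c,290+222/8,89.6,.046))@x)
    a=ray(t,245+172/9,170+292/9,.042);b=ray(t,245+150/9,170+352/9,.046);print(" top",(a-b)@x,(b-a)@y)
a=ray(c,255,95,.04);b=ray(c,508,95,.04);d=b-a;print("scale edge angle",np.arctan2(d[1],d[0]))
c2,s2=pickle.load(open("w9.pkl","rb"))
print("tcp move",st["ee_pos"]-s2["ee_pos"])
print(R.from_quat(st["ee_rot"]).as_matrix())
```

```text
0.115 0.015175002144688254 0.004413685931351738 w= 0.009857454253237042
 top 0.017719691165375178 0.008856224701205779
0.12 0.015152744119851545 0.004489505454970494 w= 0.009857751082533162
 top 0.017675188730695485 0.00894471208529475
0.125 0.015130107277201042 0.004565212741186704 w= 0.009857801468565642
 top 0.0176302444172181 0.009032975852047457
scale edge angle 0.12325993194115657
tcp move [-6.54404015e-02 -7.99057048e-03  5.98899950e-05]
[[-1.23960694e-01  9.92135568e-01  1.73424475e-02]
 [ 9.92283680e-01  1.23987412e-01 -4.69835719e-04]
 [-2.61638591e-03  1.71503864e-02 -9.99849498e-01]]
```

```bash
python3 -m handwheel '[[0,0,0,-0.3,-0.04,0,1],[0,0,0,-0.7,-0.08,0,1],[0,0,0,-1.1,-0.13,0,1],[0,0,0,-1.4,-0.17,0,1],[0,0,0,-1.5,-0.18,0,1],[0,0,0,-1.5,-0.18,0,1],[0,0,0,-1.5,-0.18,0,1]]'
cat > m.py <<'E'
from h import *
import pickle,sys
n=sys.argv[1]
c=cams.capture("wrist");st=readout.sense();pickle.dump((c,st),open(n+".pkl","wb"));crop(c["frame"],310,50,90,60,8,f"pics/{n}.png");cv2.imwrite(f"pics/{n}f.png",c["frame"]);print(st["ee_pos"],st["force"],st["gripper_width"],st["qd"].round(3))
E
python3 m.py w11
```

```text
time_s: 11.92
ee_pos: [0.482, -0.1198, 0.0591]
ee_rot: [0.662, 0.75, 0.007, 0.008]
force: [9.4, 0.8, -8.5]
gripper_width: 0.141
[ 0.48206    -0.11984664  0.0591101 ] [ 9.90010195  1.22496143 -7.64496866] 0.13596134772249494 [-0.001  0.001  0.002 -0.001 -0.001  0.001]
```

View pics/w11.png

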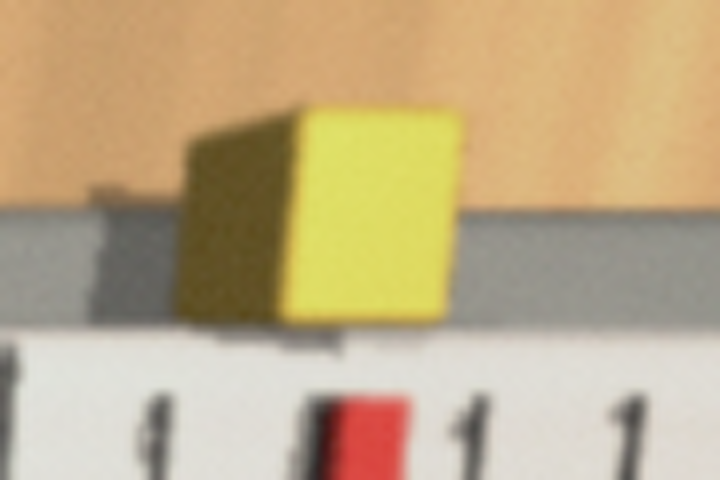

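```bash
cat > d.py <<'E'
from h import *
import pickle,sys
n,px,bx=sys.argv[1],float(sys.argv[2]),float(sys.argv[3])
c,st=pickle.load(open(n+".pkl","rb"));th=.1225
x=np.array([np.cos(th),np.sin(th),0])
a=ray(c,310+px/8-.44,99.6,.042);b=ray(c,310+bx/8-.44,89.6,.046);print((a-b)@x)
E
python3 d.py w11 377 365
python3 -m handwheel '[[0,0,0,-0.2,-0.03,0,1],[0,0,0,-0.4,-0.05,0,1],[0,0,0,-0.4,-0.05,0,1],[0,0,0,-0.4,-0.05,0,1],[0,0,0,-0.4,-0.05,0,1]]'; python3 m.py w12
```

```text
0.0024834884758692956
time_s: 12.38
ee_pos: [0.4802, -0.12, 0.0591]
ee_rot: [0.661, 0.75, 0.009, 0.009]
force: [9.9, 1.4, -8.9]
gripper_width: 0.142
[ 0.48020251 -0.12006778  0.05909894] [10.23446291  2.11744901 -8.37915443] 0.1417275372442786 [ 0.001  0.001 -0.     0.001  0.     0.   ]
```

View pics/w12.png

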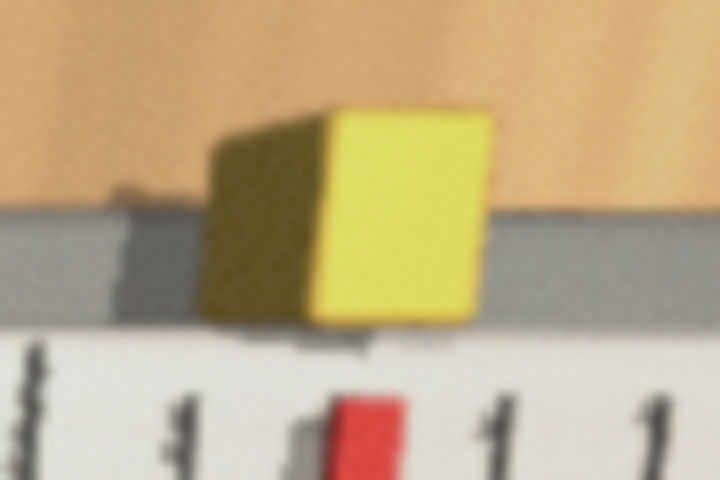

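View pics/w12f.png

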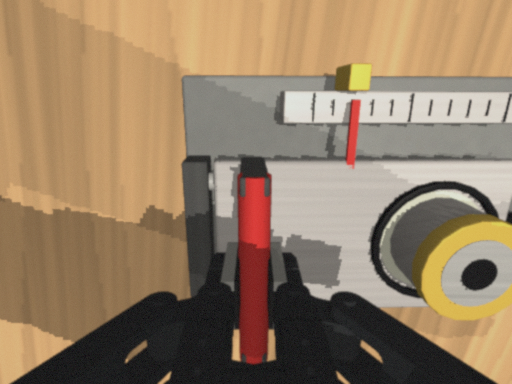

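```bash
python3 d.py w12 368 395
python3 - <<'E'
from h import *
import pickle
c,st=pickle.load(open("w12.pkl","rb"));s=cams.capture("scene");t=cams.capture("top")
crop(s["frame"],205,160,70,70,8,"pics/s12.png");th=.1225
crop(t["frame"],245,180,50,60,9,"pics/t12.png")
x=np.array([np.cos(th),np.sin(th),0])
# what should the offset look like, if on the mark: pixel of block front mid vs pointer
a=ray(c,310+368/8-.44,99.6,.042);y=np.array([-x[1],x[0],0]);q=a+.004*y;q[2]=.046;print((proj(c,q)-[309.56,49.56])*8)
print(readout.sense()["time_s"])
E
```

```text
0.00020732374715936257
[397.54595422 330.34843251]
12.5333
```

View pics/s12.png

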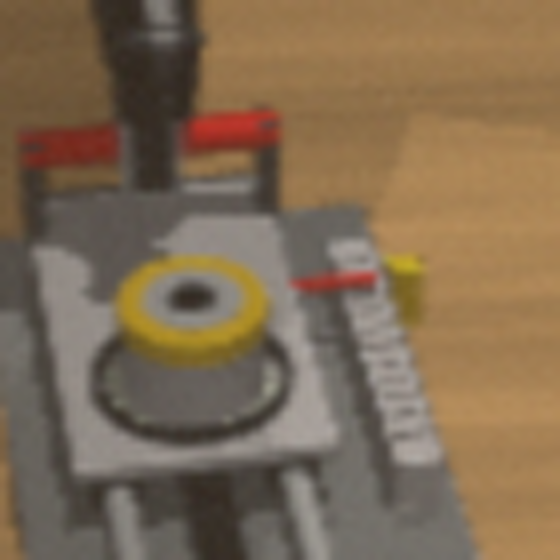

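View pics/t12.png

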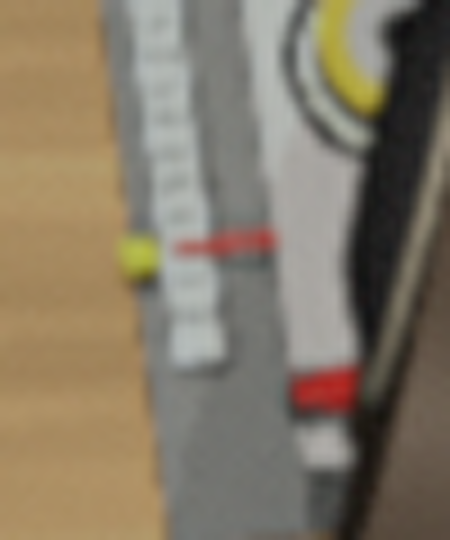

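```bash
python3 - <<'E'
from h import *
for i in range(6): cams.capture("top")
st=readout.sense();print(st["time_s"],st["ee_pos"],st["force"],st["gripper_width"])
E
python3 m.py w13
python3 - <<'E'
import cv2
a=cv2.imread("pics/w13f.png").astype(int);b=cv2.imread("pics/w12f.png").astype(int);print(abs(a-b)[50:110,310:400].mean())
E
```

```text
12.8333 [ 0.4802337  -0.12005875  0.05910145] [ 9.46775182  1.5262     -9.20447206] 0.14046667744451635
[ 0.48020874 -0.12004828  0.05910394] [ 9.93751922  0.57480892 -8.90848985] 0.13892964916652997 [ 0.    -0.001  0.001  0.001  0.001  0.   ]
1.5687037037037037
```

View pics/w13.png

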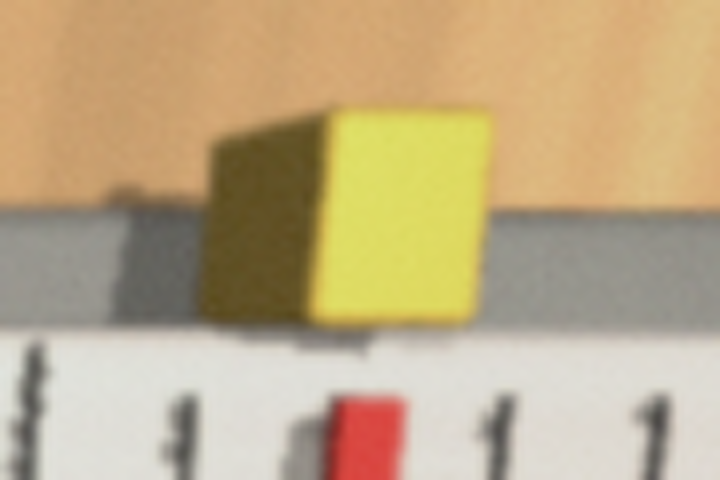

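The view is unchanged: pointer centre at crop x 368 and block face centre at x 395, where 397.5 is expected when on the mark. The arm is holding steady against about 10 N, so I'm handing in.

```bash
python3 -c "
from station import r,readout
print(r.sign_off());print(readout.sense()['ee_pos'])"
```

```text
the job is handed in; nothing more can be done
None
the job is handed in; nothing more can be done
```

I set the yellow-lid dish down in the seat with the slide fully home and let go of it. Then I pinched the red handle, pulled the slide out about 81 mm to the index, and handed the job in at about 13 s while still holding against the spring.

- **Pointer on the mark:** the last wrist picture put the pointer within about 0.2 mm of it. The tool's travel (about 81 mm) and the scale ticks (80–81 mm) agreed with the first measured index setting, 80–83 mm.
- **Holding still:** over the last 0.4 s the tool did not drift, with about 10 N along the pull.
- **Dish:** the last pictures showed it lying flat and untouched in its seat.
- **Disagreement:** read by eye, the coarser top view suggested 2–3 mm of pull remained. I put that down to its low resolution and to the side of the block being visible, and relied on the wrist view. The top and scene cameras also differed by 4–7 mm in x throughout.
- **Not checked:** I did not measure the other dish, the hub or the jar again at the end. The arm's path kept clear of them.

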